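Push the board tray home and give the press wheel one turn

TASK

Make the small screw press ready for the next circuit board: push the board tray all the way home under the screw, then push the hand wheel round by its upright handle through exactly one turn, clockwise seen from above, so that the handle ends back where it began. Do it all by gently pushing with the fingertips: do not grip the handle or the tray, lift nothing, do not turn the wheel before the tray is home, and leave the other things on the bench where they are.

Things in the scene. Friction and masses are not known exactly. Their poses are not given: they have to be found in the camera images.
- press: grey bench screw press bolted to the table, C-shaped: base plate 170 (x) x 300 (y) x 18 mm high, a column 90 x 50 mm at its -y end (y -140 to -90 mm), an overhanging arm 75 mm wide from the column to y = +40 mm, its underside at 120 and its top at 155 mm, with the hand wheel on top. The origin is on the table, straight below the wheel's axis; z is up and +y is the way the tray slides out. It is fixed, but stands elsewhere and is turned differently each time
- wheel_centre (a point): point on the upright axis of the hand wheel, 185 mm above the table. The dark steel wheel has three spokes and measures 124 mm across; the rim is a 14 mm round bar between 176 and 190 mm above the table, and the hub in the middle reaches 193 mm
- wheel_handle (a point): point on the axis of the wheel's one handle, 220 mm above the table: a black round grip, 20 mm in diameter, standing straight up from the rim at the end of a spoke, 55 mm from the wheel's axis; grip from 197 to 244 mm above the table (a 10 mm stem below it). It goes round with the wheel
- wheel (a joint): angle of the hand wheel in rad, growing clockwise seen from above; at 0 the handle is on the press's -y side. It starts anywhere from -1.0 to 1.0. No stop or detent within two turns either way; it turns with light friction (about 3 N at the handle) and stays where it is left. One turn lowers the screw's pad by 8 mm
- tray (a joint): how far the aluminium board tray (120 mm wide, with a green circuit board on it) is out, in m: 0 is home against its stop, growing along the press's +y; starts 0.04 to 0.07 out. It slides with about 2 N of friction and stays where it is left
- tray_push (a point): middle of the tray's outer end face, which looks along the press's +y: the upright end plate of the tray, 100 mm wide, 10 mm thick, from 30 to 75 mm above the table; this point is 60 mm above the table, on the press's centre line (x = 0), and 140 mm from the wheel's axis when the tray is home. Push it towards the wheel's axis, along the press's -y
- screwdriver: loose screwdriver with a yellow handle, 170 mm long, lying near the press; leave alone
- cutters: loose side cutters with yellow handles, 120 mm long, lying near the press; leave alone
- spool: loose small solder spool, 52 mm across, 36 mm high; leave alone
- tip_cleaner: loose round brass tip cleaner, 80 mm across, 55 mm high; leave alone
- kit_box: loose flat blue box, 60 x 90 x 22 mm; leave alone
- heatsink: loose finned aluminium heat sink, 40 x 40 x 26 mm; leave alone
- flux_jar: loose small jar, 44 mm across, 50 mm high; leave alone

How it is judged:
On the way, in this order (a step that is already met when the one before it is completed fails the run):
1. the tray is pushed home under the screw (value of joint tray below 0.003 m), for 0.2 s.
2. the handle has been pushed clockwise to the far side, half a turn on (distance of wheel_handle from where it was at the start of the episode above 0.1 m and value of joint wheel above 1.5 rad).
At the end, for the whole second after the job is handed in: the tray is home (within 4 mm of its stop) and the wheel is at rest exactly one clockwise turn on from its start: the handle is within 12 mm (about 12 degrees) of where it began (value of joint tray below 0.004 m and distance of wheel_handle from where it was at the start of the episode below 0.012 m and value of joint wheel between 5 and 7.6 rad and velocity of joint wheel between -0.05 and 0.05 rad/s); the robot touches nothing.
It fails at once if the wheel is turned while the tray is not home (value of joint tray above 0.008 m and distance of wheel_handle from where it was at the start of the episode above 0.012 m).
It fails at once if the wheel is turned well past one turn, or backwards (value of joint wheel above 7.8 rad or value of joint wheel below -1.5 rad).
It fails at once if the tray or the wheel is gripped, or moved with over 38 N, instead of gently pushed (contact force between the fingers and press above 38 N and (value of joint tray above 0.003 m or distance of wheel_handle from where it was at the start of the episode above 0.003 m)).
It fails at once if the tray is rammed against its stop with over 90 N (contact force between the fingers and press above 90 N).
It fails at once if a bystander is moved or lifted (more than 15 mm) (distance of any of screwdriver, cutters, spool, tip_cleaner, kit_box, heatsink, flux_jar from where it was at the start of the episode above 0.015 m).
It also fails if it takes over 66 s, if anything falls off the work surface, if the arm or the gripper's body presses on something with over 40 N, if the wrist force passes 120 N, or if a joint passes its speed limit or range.

ROBOT

A 7-joint arm with a two-finger parallel gripper is mounted at the origin on the work surface. World frame = base frame: x ahead of the robot, y to its left, z up, the work surface at z = 0. Lengths are in m, angles in rad, forces in N, time in s.
With the tool pointing down it reaches from about 0.425 to 0.8 m from the base axis. Payload 8.3 kg.
Tool frame: the origin (TCP) lies at the very end of the fingers, on their centre line; the grasp point (between the pads) lies 19 mm behind it (arm.grip_depth is the distance from the TCP to the grasp point, in m); z points along the fingers, y is the line along which they close (so a half turn about z gives the same grasp; the last joint's range is limited). The gripper opens to 85 mm and grips with 20 to 120 N. Pads are 22 mm wide; open, the fingers measure 114 mm over their backs; the gripper's body (76 mm by 85 mm) begins 54 mm behind the grasp point. The pads swing forward as they close: fully open they stand 13 mm farther back than shut.
Start: joints at [1.042, 0.383, 0.016, 1.37, -0.006, 1.388, -0.046], TCP at [0.281, -0.558, 0.231] pointing down, gripper open.
Joint ranges: [-2.95, 2.95], [-0.25, 2.06], [-1.52, 1.56], [0.18, 2.33], [-1.44, 4.58], [0.02, 2.06], [-3.01, 3.01]. Speed limits (rad/s): [2.39, 2.39, 3.01, 3.01, 3.14, 3.14, 3.14].

INTERFACE

Orientations are given as a unit quaternion [x, y, z, w].
In Python, from cell import arm gives the robot as it stands. The module is installed in compiled form; this text tells all that it offers.
- The arm moves only by the tool play_rows, never from a script. Its argument "commands" is a list of rows, each a list of 7 numbers: the closure in counts, from 0 (fully open) to 255 (shut), then the shift along the tool's x, y, z in mm, then the turn, a rotation vector about the tool's x, y, z in degrees. In form: [[hand, x, y, z, wx, wy, wz], ...]. A call has 1 to 5 rows; each row shifts and turns the commanded pose from where the row before left it, along the tool's axes as they then stand; what a row does not reach is not made up. A row lasts 1/12 s, in which the tool goes at most 41.7 mm and 7.16 degrees, less where a joint would pass 70% of its speed; a pose out of reach is approached as far as the arm can. A call with a gripper value outside its range is refused whole. The fingers move at their own pace and stop on an object; "force" is the grip in N (left out, the last holds). Time passes only in rows, so rows that do not move let the fingers close. It gives the time, the measured TCP pose, the force, the opening and the grip force at its end, in the units of the state.
- arm.get_obs(): the state, without advancing time (a new reading comes with each control period).
- arm.snapshot(name): name is "scene" or "top" or "wrist"; returns a dict with "img" (420x560x3 uint8, red, green, blue), "intrinsics" (3x3 intrinsics, pixels), "k1" (the pictures are not rectified: a ray, as slopes to the right and down, at radius r is drawn at 1 + k1 r^2 times it, then the intrinsics apply), "xyz" and "rotation" of the camera in the world; the wrist camera has in their place "tool_from_camera" (4x4, takes a point from camera to tool coordinates, whose origin is the TCP and whose axes are the flange's). Camera axes: x right, y up, looking along -z (the intrinsics and any distortion apply to the point x, -y, -z); pixel columns grow to the right and rows downward; lengths in m; the calibration is good to about 2 mm. A picture is of the moment at which its call begins: read the wrist's pose just before it. There is no depth.
- arm.hand_in(): hands the job in; it is judged then, once.
The state is a dict: "time_s": time; "joints": joint angles; "qd": joint speeds; "joint_efforts": joint torques, N m; "tcp_pos": TCP position; "tcp_rot": TCP orientation; "contact_force": force on the tool from outside, world axes, zero at the start; "wrist_torque": the same for the moment, N m; "finger_gap": opening from 0.0 (shut) to 1.0 (fully open); "grip_force": force on a finger pad.
Only numpy, scipy, OpenCV 4.12 (cv2) and the standard library are available. Lean on these libraries where they do the work, as an engineer would, in place of code of your own. Each camera call takes 0.05 s, during which the arm holds its last target. There are 200 camera calls.

## Working session

There is one attempt and no reset: what is moved stays moved. The work goes in short steps, Python scripts to look and compute and a tool call to move; the robot and the scene stay as the last step left them, time stands still between calls to the robot, and variables do not carry over. Pictures are saved under pics/ and viewed, at most 10 in all, crops included, and the job is handed in when it is done.

Besides the shell and the picture viewer there is one more tool, called in YAML: its name, and indented under it one key for each argument. play_rows: Moves the arm, as the interface text tells. Its arguments: {"type":"object","properties":{"commands":{"type":"array","items":{"type":"array","items":{"type":"number"}}},"force":{"type":"number"}},"required":["commands"]}

```bash
mkdir -p pics; cat > h.py <<'E'
import numpy as np, cv2
from scipy.spatial.transform import Rotation as R
from cell import arm
def snap(n,f):
    s=arm.snapshot(n); cv2.imwrite(f,s["img"][:,:,::-1]); return s
def project(s,P):
    Rm=np.array(s["rotation"]); 
    if Rm.shape!=(3,3): Rm=R.from_quat(Rm).as_matrix()
    c=(np.atleast_2d(P)-s["xyz"])@Rm
    u=np.stack([c[:,0]/-c[:,2],-c[:,1]/-c[:,2]],1); r2=(u**2).sum(1,keepdims=True)
    u=u*(1+s["k1"]*r2); K=np.array(s["intrinsics"])
    return u@K[:2,:2].T+K[:2,2]
def onz(s,px,z):
    from scipy.optimize import least_squares
    return least_squares(lambda q:(project(s,[q[0],q[1],z])[0]-px),[.55,0.]).x
E
python3 - <<'E'
from h import *
import pickle
d={}
for n in("scene","top"):
    s=snap(n,f"pics/{n}.png"); d[n]=s; print(n,s["xyz"],s["rotation"],s["k1"],s["intrinsics"])
pickle.dump(d,open("s.pkl","wb"))
o=arm.get_obs(); print(o["tcp_pos"],o["tcp_rot"],o["time_s"],o["finger_gap"])
E
```

```text
scene [ 1.04744387 -0.1658078   0.91011886] [0.23650925 0.15552856 0.51457618 0.80937358] -0.053577988261374075 [[408.4943785    0.         280.32729511]
 [  0.         408.4943785  206.94370525]
 [  0.           0.           1.        ]]
top [0.37189601 0.06367823 1.11205488] [-0.06988778  0.0798396   0.75120435 -0.65148551] -0.026343641988478585 [[408.74149585   0.         274.57250796]
 [  0.         408.74149585 207.2159293 ]
 [  0.           0.           1.        ]]
[ 0.28051513 -0.55797519  0.23035212] [ 9.72994350e-01  2.30827103e-01 -2.23417221e-04 -8.90477438e-04] 0.1 1.0000334658138261
```

View pics/top.png

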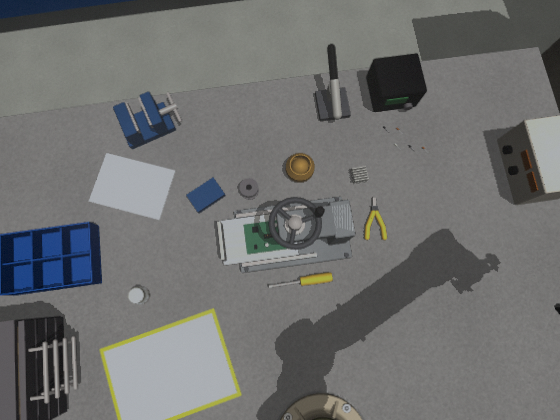

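View pics/scene.png

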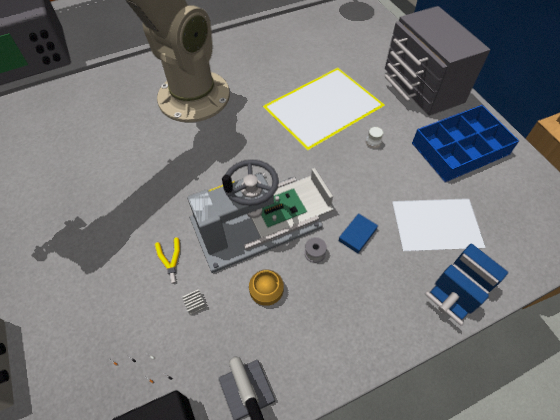

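The top view shows the wheel near (295,223), its handle near (318,211), the tray end plate near (221,242) and the column at (343,220). I'll enlarge both views.

```bash
python3 - <<'E'
import cv2
a=cv2.imread("pics/top.png")[180:290,205:365]; cv2.imwrite("pics/topc.png",cv2.resize(a,None,fx=5,fy=5,interpolation=3))
a=cv2.imread("pics/scene.png")[150:270,185:345]; cv2.imwrite("pics/scenec.png",cv2.resize(a,None,fx=5,fy=5,interpolation=3))
E
```

```text
(no output)
```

View pics/topc.png

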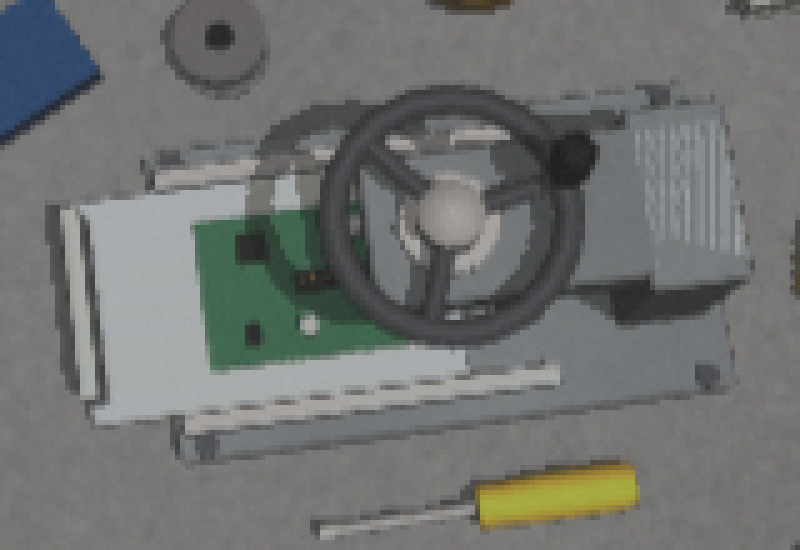

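View pics/scenec.png

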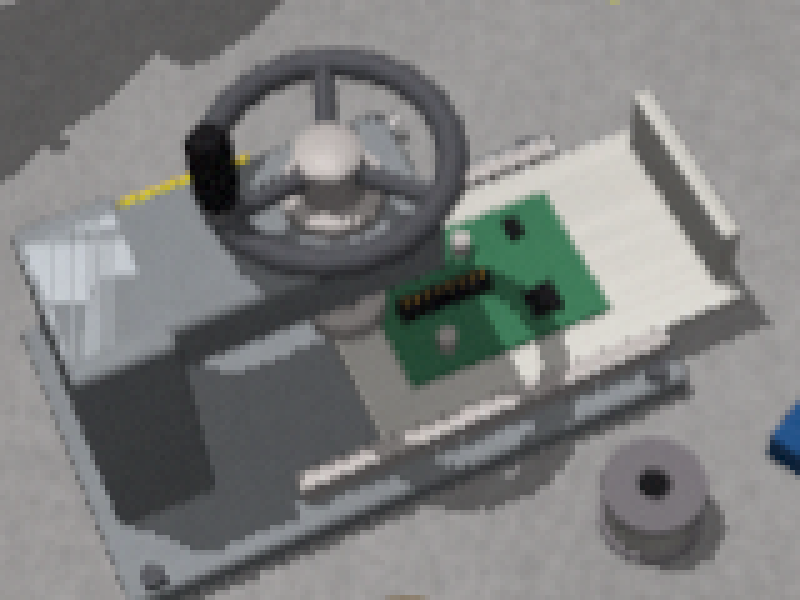

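```bash
cat > fit.py <<'E'
from h import *; import pickle
from scipy.optimize import least_squares
d=pickle.load(open("s.pkl","rb"))
T=lambda u,v:((u+.5)/5-.5+205,(v+.5)/5-.5+180)
S=lambda u,v:((u+.5)/5-.5+185,(v+.5)/5-.5+150)
th=np.linspace(0,2*np.pi,200)
def W(p,P): 
    c,s=np.cos(p[2]),np.sin(p[2]); P=np.atleast_2d(P)
    return np.stack([p[0]+c*P[:,0]-s*P[:,1],p[1]+s*P[:,0]+c*P[:,1],P[:,2]],1)
def res(p,full=False):
    w,t,yb=p[3],p[4],p[5]
    r=[]
    def add(n,P,px): r.append(project(d[n],W(p,P))[0]-px)
    H=[-.055*np.sin(w),-.055*np.cos(w),.244]
    add("top",H,T(574,157)); add("scene",H,S(207,135))
    add("scene",[H[0],H[1],.199],S(219,207))
    ring=np.stack([.062*np.cos(th),.062*np.sin(th),th*0+.183],1)
    for n,lo,hi in(("top",T(320,85),T(585,345)),("scene",S(200,47),S(468,275))):
        q=project(d[n],W(p,ring)); r.append(q.min(0)-lo); r.append(q.max(0)-hi)
    add("top",[.05,.135+t,.075],T(67,208)); add("top",[-.05,.135+t,.075],T(88,398))
    add("scene",[.05,.14+t,.075],S(738,238)); add("scene",[-.05,.14+t,.075],S(648,93))
    add("top",[-.085,yb,.018],T(186,458)); add("top",[-.085,yb-.3,.018],T(735,385))
    add("scene",[.085,yb,.018],S(688,383)); 
    r=np.array(r); return r if full else r.ravel()
y=onz(d["top"],T(452,215),.183); h=onz(d["top"],T(72,303),.075)
v=h-y; yaw=np.arctan2(-v[0],v[1])
f=least_squares(res,[*y,yaw,-.4,.05,.15],loss="soft_l1")
E
python3 - <<'E'
from fit import *
print(y,h,np.degrees(yaw)); print(f.x,np.degrees(f.x[2:4])); print(res(f.x,True).round(1).tolist())
H=W(f.x,[[0,0,.185],[-.055*np.sin(f.x[3]),-.055*np.cos(f.x[3]),.22],[0,.14+f.x[4],.06],[0,.14,.06],[0,.3,.06]]);print(H)
for n,q in dict(spool=(248,188),kit=(206,195),tipc=(300,167),screw=(300,281)).items(): print(n,onz(d["top"],q,.03))
E
```

```text
[ 0.5279584  -0.00529397] [0.52846189 0.18566481] -0.15106653679038376
[ 0.52923189 -0.00429479 -0.01157478 -0.20214987  0.05097456  0.14773484] [ -0.66318617 -11.5823342 ]
[[0.3, -2.0], [-0.1, -0.2], [0.1, -1.9], [-1.0, -0.6], [-0.2, 0.4], [-2.2, 0.6], [0.2, 0.2], [0.4, -1.4], [0.3, -0.9], [0.4, -1.0], [0.1, -0.9], [-0.9, 0.3], [0.9, 0.1], [-0.4, -1.0]]
[[ 0.52923189 -0.00429479  0.185     ]
 [ 0.53965019 -0.05829904  0.22      ]
 [ 0.53144233  0.18666698  0.06      ]
 [ 0.53085232  0.13569583  0.06      ]
 [ 0.53270425  0.29568511  0.06      ]]
spool [0.66684106 0.09608036]
kit [0.6635297  0.21208729]
tipc [ 0.70605613 -0.05407183]
screw [ 0.39893955 -0.0061339 ]
```

```bash
cat >> h.py <<'E'
def rows(target,yaw=None,step=38,turn=7,hand=255):
    "print rows from present pose to target (m) with tool down, tool x at yaw deg"
    o=arm.get_obs(); p=np.array(o["tcp_pos"]); Rm=R.from_quat(o["tcp_rot"]).as_matrix()
    y0=np.degrees(np.arctan2(Rm[1,0],Rm[0,0])); yaw=y0 if yaw is None else yaw
    dy=(yaw-y0+180)%360-180
    if abs(yaw-y0)>180 and yaw!=y0: print("note wrap")
    d=np.array(target)-p; n=int(max(np.ceil(np.linalg.norm(d)*1000/step),np.ceil(abs(dy)/turn),1))
    print("pos",p.round(4),"yaw",y0.round(1),"tilt",Rm[:,2].round(4),"j",np.round(o["joints"],2),"t",o["time_s"],"F",np.round(o["contact_force"],1),"n",n)
    for i in range(n):
        a=np.radians(y0+dy*i/n); c,s=np.cos(a),np.sin(a); q=d*1000/n
        print([hand,round(c*q[0]+s*q[1],1),round(s*q[0]-c*q[1],1),round(-q[2],1),0,0,round(-dy/n,2)],end=", ")
        if i%5==4: print()
    print()
E
python3 -c "
from h import *
rows([.52,-.02,.42],90)
print(arm.get_obs()['tcp_pos']); s=arm.snapshot('wrist'); print(np.array(s['tool_from_camera']).round(3),s['intrinsics'][0])"
```

```text
pos [ 0.2805 -0.558   0.2304] yaw 26.7 tilt [-8.0e-04  1.6e-03 -1.0e+00] j [ 1.04  0.38  0.02  1.37 -0.01  1.39 -0.05] t 0.1 F [-1.1  0.2  0.1] n 17
[255, np.float64(26.8), np.float64(-21.9), np.float64(-11.2), 0, 0, np.float64(-3.72)], [255, np.float64(28.2), np.float64(-20.2), np.float64(-11.2), 0, 0, np.float64(-3.72)], [255, np.float64(29.4), np.float64(-18.3), np.float64(-11.2), 0, 0, np.float64(-3.72)], [255, np.float64(30.5), np.float64(-16.3), np.float64(-11.2), 0, 0, np.float64(-3.72)], [255, np.float64(31.5), np.float64(-14.3), np.float64(-11.2), 0, 0, np.float64(-3.72)], 
[255, np.float64(32.4), np.float64(-12.2), np.float64(-11.2), 0, 0, np.float64(-3.72)], [255, np.float64(33.1), np.float64(-10.1), np.float64(-11.2), 0, 0, np.float64(-3.72)], [255, np.float64(33.7), np.float64(-7.9), np.float64(-11.2), 0, 0, np.float64(-3.72)], [255, np.float64(34.2), np.float64(-5.7), np.float64(-11.2), 0, 0, np.float64(-3.72)], [255, np.float64(34.5), np.float64(-3.5), np.float64(-11.2), 0, 0, np.float64(-3.72)], 
[255, np.float64(34.6), np.float64(-1.3), np.float64(-11.2), 0, 0, np.float64(-3.72)], [255, np.float64(34.6), np.float64(1.0), np.float64(-11.2), 0, 0, np.float64(-3.72)], [255, np.float64(34.5), np.float64(3.2), np.float64(-11.2), 0, 0, np.float64(-3.72)], [255, np.float64(34.2), np.float64(5.5), np.float64(-11.2), 0, 0, np.float64(-3.72)], [255, np.float64(33.8), np.float64(7.7), np.float64(-11.2), 0, 0, np.float64(-3.72)], 
[255, np.float64(33.2), np.float64(9.9), np.float64(-11.2), 0, 0, np.float64(-3.72)], [255, np.float64(32.5), np.float64(12.0), np.float64(-11.2), 0, 0, np.float64(-3.72)], 
[ 0.28051513 -0.55797519  0.23035212]
[[ 0.001  0.962  0.273  0.069]
 [ 1.    -0.    -0.    -0.   ]
 [-0.     0.273 -0.962 -0.141]
 [ 0.     0.     0.     1.   ]] [359.76984529   0.         281.02018035]
```

play_rows:
  commands:
    - [255,27,-22,-12,0,0,-3.7]
    - [255,28,-20,-12,0,0,-3.7]
    - [255,29.5,-18,-12,0,0,-3.7]
    - [255,30.5,-16,-12,0,0,-3.7]
    - [255,31.5,-14,-12,0,0,-3.7]
  force: 20

```text
time_s: 0.57
tcp_pos: [0.3523, -0.3994, 0.2916]
tcp_rot: [0.923, 0.386, -0.0, -0.0]
contact_force: [0.1, 0.2, -0.6]
finger_gap: 0.301
grip_force: 0.0
```

play_rows:
  commands:
    - [255,32.5,-12,-11,0,0,-3.7]
    - [255,33,-10,-11,0,0,-3.7]
    - [255,33.5,-8,-11,0,0,-3.7]
    - [255,34,-5.5,-11,0,0,-3.7]
    - [255,34.5,-3.5,-11,0,0,-3.7]

```text
time_s: 0.98
tcp_pos: [0.4232, -0.242, 0.3468]
tcp_rot: [0.849, 0.529, -0.0, 0.0]
contact_force: [0.4, -0.0, -0.3]
finger_gap: -0.001
grip_force: 0.0
```

play_rows:
  commands:
    - [255,34.5,-1.5,-11,0,0,-3.7]
    - [255,34.5,1,-11,0,0,-3.7]
    - [255,34.5,3,-11,0,0,-3.7]
    - [255,34,5.5,-11,0,0,-3.7]
    - [255,34,7.5,-11,0,0,-3.7]

```text
time_s: 1.4
tcp_pos: [0.4937, -0.0842, 0.4018]
tcp_rot: [0.753, 0.658, -0.0, 0.0]
contact_force: [1.4, -0.2, -1.2]
finger_gap: 0.0
grip_force: 0.0
```

play_rows:
  commands:
    - [255,0,0,0,0,0,0]
    - [255,0,0,0,0,0,0]

```text
time_s: 1.57
tcp_pos: [0.4942, -0.0833, 0.4016]
tcp_rot: [0.752, 0.659, 0.0, 0.0]
contact_force: [0.4, -0.8, -0.3]
finger_gap: -0.002
grip_force: 0.0
```

```bash
sed -i 's/round(c\*q\[0\]+s\*q\[1\],1),round(s\*q\[0\]-c\*q\[1\],1),round(-q\[2\],1),0,0,round(-dy\/n,2)\]/*[float(round(v,1)) for v in (c*q[0]+s*q[1],s*q[0]-c*q[1],-q[2],0,0,-dy\/n)]]/' h.py
cat >> h.py <<'E'
def wsnap(f):
    "wrist picture with world pose of the camera"
    o=arm.get_obs(); s=arm.snapshot("wrist"); cv2.imwrite(f,s["img"][:,:,::-1]); M=np.eye(4)
    M[:3,:3]=R.from_quat(o["tcp_rot"]).as_matrix(); M[:3,3]=o["tcp_pos"]; M=M@np.array(s["tool_from_camera"])
    s["xyz"]=M[:3,3]; s["rotation"]=M[:3,:3]; return s
E
python3 -c "
from h import *
import pickle
rows([.53,.24,.3],90)
s=wsnap('pics/w1.png'); pickle.dump(s,open('w1.pkl','wb'))
from fit import f,W
a=f.x
print(project(s,W(a,[[0,0,.193],[-.055*np.sin(a[3]),-.055*np.cos(a[3]),.244]])))"
```

```text
pos [ 0.4942 -0.0833  0.4016] yaw 82.5 tilt [ 8.e-04  5.e-04 -1.e+00] j [ 0.5   0.12 -0.45  1.34  0.05  1.69 -0.07] t 1.5667 F [ 0.4 -0.8 -0.3] n 9
[255, 36.1, -0.8, 11.3, 0.0, 0.0, -0.8], [255, 36.1, -0.2, 11.3, 0.0, 0.0, -0.8], [255, 36.1, 0.3, 11.3, 0.0, 0.0, -0.8], [255, 36.1, 0.8, 11.3, 0.0, 0.0, -0.8], [255, 36.1, 1.3, 11.3, 0.0, 0.0, -0.8], 
[255, 36.1, 1.9, 11.3, 0.0, 0.0, -0.8], [255, 36.1, 2.4, 11.3, 0.0, 0.0, -0.8], [255, 36.0, 2.9, 11.3, 0.0, 0.0, -0.8], [255, 36.0, 3.5, 11.3, 0.0, 0.0, -0.8], 
[[307.40809458  89.33421818]
 [331.62159133 152.61529094]]
```

View pics/w1.png

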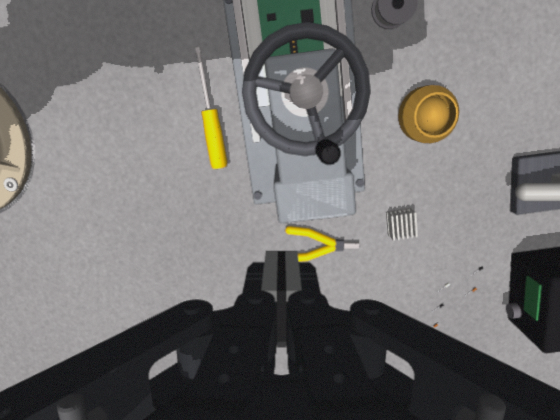

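The wrist view shows the hub at (306,91) and the handle top at (329,151). Both are within 2 px of the fitted model.

```bash
python3 -c "
from h import *
import pickle
s=pickle.load(open('w1.pkl','rb'))
c=onz(s,(306.,91.),.193);h=onz(s,(329,151.5),.244);ci=project(s,[c[0],c[1],.183])
print(c,h,h-c,np.hypot(*(h-c)))
# rim extents: x 243..370, y 24..156
from scipy.optimize import least_squares
th=np.linspace(0,6.28,200)
def r(p):
    q=project(s,np.stack([p[0]+.062*np.cos(th),p[1]+.062*np.sin(th),0*th+.183],1)); return np.r_[q.min(0)-[243,24],q.max(0)-[370,157]]
f=least_squares(r,c);print(f.x,f.fun)
for n,q in dict(spool=(398,8)).items(): print(n,onz(s,q,.03))
"
```

```text
[ 0.52776457 -0.00560544] [ 0.53757854 -0.05709831] [ 0.00981397 -0.05149288] 0.05241975117218421
[ 0.5287885 -0.0075982] [-1.13371781 -0.59626523  1.14215482  0.8073321 ]
spool [0.67047655 0.08713644]
```

play_rows:
  commands:
    - [255,36,-1,11,0,0,-0.8]
    - [255,36,0,11,0,0,-0.8]
    - [255,36,0.5,11,0,0,-0.8]
    - [255,36,1,11,0,0,-0.8]
    - [255,36,1.5,11,0,0,-0.8]

```text
time_s: 2.03
tcp_pos: [0.5149, 0.0924, 0.3453]
tcp_rot: [0.731, 0.682, -0.0, 0.0]
contact_force: [0.4, -0.1, -0.4]
finger_gap: 0.002
grip_force: 0.0
```

play_rows:
  commands:
    - [255,36,2,11,0,0,-0.8]
    - [255,36,2.5,11,0,0,-0.8]
    - [255,36,3,11,0,0,-0.8]
    - [255,36,3.5,11,0,0,-0.8]
    - [255,0,0,0,0,0,0]

```text
time_s: 2.45
tcp_pos: [0.5301, 0.2419, 0.2984]
tcp_rot: [0.708, 0.706, -0.002, -0.003]
contact_force: [-1.9, -0.0, 0.0]
finger_gap: 0.001
grip_force: 0.0
```

```bash
python3 -c "
from h import *
rows([.531,.24,.05],90,step=35)
"
```

```text
pos [0.5301 0.2419 0.2984] yaw 89.8 tilt [-0.006   0.0012 -1.    ] j [ 0.02  0.35 -0.68  1.34  0.21  1.53 -0.64] t 2.45 F [-1.9 -0.   0. ] n 8
[255, -0.2, 0.1, 31.1, 0.0, 0.0, -0.0], [255, -0.2, 0.1, 31.1, 0.0, 0.0, -0.0], [255, -0.2, 0.1, 31.1, 0.0, 0.0, -0.0], [255, -0.2, 0.1, 31.1, 0.0, 0.0, -0.0], [255, -0.2, 0.1, 31.1, 0.0, 0.0, -0.0], 
[255, -0.2, 0.1, 31.1, 0.0, 0.0, -0.0], [255, -0.2, 0.1, 31.1, 0.0, 0.0, -0.0], [255, -0.2, 0.1, 31.1, 0.0, 0.0, -0.0],
```

play_rows:
  commands:
    - [255,0,0,31,0,0,0]
    - [255,0,0,31,0,0,0]
    - [255,0,0,31,0,0,0]
    - [255,0,0,31,0,0,0]
    - [255,0,0,31,0,0,0]

```text
time_s: 2.87
tcp_pos: [0.5329, 0.2338, 0.1452]
tcp_rot: [0.712, 0.702, -0.001, 0.0]
contact_force: [0.5, 0.1, -0.6]
finger_gap: -0.003
grip_force: 0.0
```

play_rows:
  commands:
    - [255,0,0,31,0,0,0]
    - [255,0,0,31,0,0,0]
    - [255,0,0,31,0,0,0]
    - [255,-15,0,0,0,0,0]
    - [255,-10,0,0,0,0,0]

```text
time_s: 3.28
tcp_pos: [0.5308, 0.2079, 0.0513]
tcp_rot: [0.712, 0.703, -0.003, -0.001]
contact_force: [-0.9, -1.5, -0.0]
finger_gap: -0.002
grip_force: 0.0
```

play_rows:
  commands:
    - [255,-4,0,0,0,0,0]
    - [255,-4,0,0,0,0,0]
    - [255,-4,0,0,0,0,0]
    - [255,-4,0,0,0,0,0]

```text
time_s: 3.62
tcp_pos: [0.533, 0.1957, 0.0556]
tcp_rot: [0.711, 0.703, 0.001, 0.0]
contact_force: [1.4, 1.4, 0.1]
finger_gap: 0.0
grip_force: 1.1
```

play_rows:
  commands:
    - [255,-4,0,0,0,0,0]
    - [255,-4,0,0,0,0,0]
    - [255,-4,0,0,0,0,0]
    - [255,-4,0,0,0,0,0]

```text
time_s: 3.95
tcp_pos: [0.5322, 0.1796, 0.0548]
tcp_rot: [0.711, 0.704, 0.001, 0.0]
contact_force: [0.7, 2.9, 2.0]
finger_gap: -0.001
grip_force: 1.2
```

play_rows:
  commands:
    - [255,-4,0,0,0,0,0]
    - [255,-4,0,0,0,0,0]
    - [255,-4,0,0,0,0,0]
    - [255,-4,0,0,0,0,0]
    - [255,-4,0,0,0,0,0]

```text
time_s: 4.37
tcp_pos: [0.5318, 0.159, 0.0543]
tcp_rot: [0.711, 0.703, 0.0, -0.0]
contact_force: [1.1, 3.5, 1.3]
finger_gap: 0.004
grip_force: 1.2
```

play_rows:
  commands:
    - [255,-2,0,0,0,0,0]
    - [255,-2,0,0,0,0,0]
    - [255,-1,0,0,0,0,0]
    - [255,-1,0,0,0,0,0]

```text
time_s: 4.7
tcp_pos: [0.5316, 0.1533, 0.0542]
tcp_rot: [0.711, 0.703, 0.0, -0.0]
contact_force: [0.7, 1.4, -0.6]
finger_gap: -0.002
grip_force: 1.0
```

play_rows:
  commands:
    - [255,-1,0,0,0,0,0]
    - [255,-1,0,0,0,0,0]
    - [255,-1,0,0,0,0,0]
    - [255,-1,0,0,0,0,0]

```text
time_s: 5.03
tcp_pos: [0.5316, 0.1494, 0.0542]
tcp_rot: [0.711, 0.703, -0.0, -0.0]
contact_force: [1.0, 2.5, 0.1]
finger_gap: 0.001
grip_force: 1.1
```

play_rows:
  commands:
    - [255,-1,0,0,0,0,0]
    - [255,-1,0,0,0,0,0]
    - [255,-0.5,0,0,0,0,0]

```text
time_s: 5.28
tcp_pos: [0.5316, 0.1467, 0.0543]
tcp_rot: [0.711, 0.703, -0.0, -0.0]
contact_force: [1.4, 2.2, -0.6]
finger_gap: 0.001
grip_force: 1.0
```

play_rows:
  commands:
    - [255,-1,0,0,0,0,0]
    - [255,-1,0,0,0,0,0]
    - [255,-1,0,0,0,0,0]

```text
time_s: 5.53
tcp_pos: [0.5315, 0.1451, 0.0543]
tcp_rot: [0.711, 0.704, 0.001, -0.001]
contact_force: [3.0, 8.1, -4.0]
finger_gap: 0.002
grip_force: 4.1
```

play_rows:
  commands:
    - [255,-1,0,0,0,0,0]
    - [255,-1,0,0,0,0,0]

```text
time_s: 5.7
tcp_pos: [0.5315, 0.1451, 0.0544]
tcp_rot: [0.71, 0.704, 0.002, -0.001]
contact_force: [4.4, 12.7, -7.1]
finger_gap: 0.0
grip_force: 6.8
```

Tray position stays at 0.1451 while the force rises to 13 N, so the tray is on its stop. I'll retreat and go behind the handle.

play_rows:
  commands:
    - [255,15,0,0,0,0,0]
    - [255,30,0,0,0,0,0]
    - [255,20,0,-25,0,0,0]
    - [255,0,0,-38,0,0,0]
    - [255,0,0,-38,0,0,0]

```text
time_s: 6.12
tcp_pos: [0.5303, 0.2079, 0.1552]
tcp_rot: [0.71, 0.704, -0.002, -0.001]
contact_force: [1.5, -0.7, 0.2]
finger_gap: -0.001
grip_force: 0.0
```

play_rows:
  commands:
    - [255,0,0,-38,0,0,0]
    - [255,0,0,-38,0,0,0]
    - [255,0,0,-38,0,0,0]
    - [255,0,0,-15,0,0,0]
    - [255,0,0,0,0,0,0]

```text
time_s: 6.53
tcp_pos: [0.5334, 0.2073, 0.2891]
tcp_rot: [0.711, 0.703, 0.003, 0.002]
contact_force: [0.3, 0.4, 0.3]
finger_gap: 0.002
grip_force: 0.0
```

```bash
python3 -c "
from h import *
rows([.583,-.0495,.285],190.8,step=38)
"
```

```text
pos [0.5334 0.2073 0.2891] yaw 89.4 tilt [ 0.0064  0.0015 -1.    ] j [ 0.1   0.31 -0.68  1.4   0.2   1.49 -0.58] t 6.5333 F [0.3 0.4 0.3] n 15
[255, -17.1, 3.5, 0.3, 0.0, 0.0, -6.8], [255, -17.4, 1.5, 0.3, 0.0, 0.0, -6.8], [255, -17.4, -0.6, 0.3, 0.0, 0.0, -6.8], [255, -17.2, -2.6, 0.3, 0.0, 0.0, -6.8], [255, -16.8, -4.7, 0.3, 0.0, 0.0, -6.8], 
[255, -16.1, -6.6, 0.3, 0.0, 0.0, -6.8], [255, -15.2, -8.5, 0.3, 0.0, 0.0, -6.8], [255, -14.1, -10.2, 0.3, 0.0, 0.0, -6.8], [255, -12.8, -11.8, 0.3, 0.0, 0.0, -6.8], [255, -11.4, -13.2, 0.3, 0.0, 0.0, -6.8], 
[255, -9.7, -14.5, 0.3, 0.0, 0.0, -6.8], [255, -8.0, -15.5, 0.3, 0.0, 0.0, -6.8], [255, -6.1, -16.3, 0.3, 0.0, 0.0, -6.8], [255, -4.1, -16.9, 0.3, 0.0, 0.0, -6.8], [255, -2.1, -17.3, 0.3, 0.0, 0.0, -6.8],
```

play_rows:
  commands:
    - [255,-17,3.5,0,0,0,-6.8]
    - [255,-17.5,1.5,0,0,0,-6.8]
    - [255,-17.5,-0.5,0,0,0,-6.8]
    - [255,-17,-2.5,0,0,0,-6.8]
    - [255,-17,-4.5,0,0,0,-6.8]

```text
time_s: 6.95
tcp_pos: [0.5488, 0.1198, 0.283]
tcp_rot: [0.472, 0.882, -0.001, -0.001]
contact_force: [0.3, 0.3, -0.7]
finger_gap: -0.004
grip_force: 0.0
```

play_rows:
  commands:
    - [255,-16,-6.5,0,0,0,-6.8]
    - [255,-15,-8.5,0,0,0,-6.8]
    - [255,-14,-10,0,0,0,-6.8]
    - [255,-13,-12,0,0,0,-6.8]
    - [255,-11.5,-13,0,0,0,-6.8]

```text
time_s: 7.37
tcp_pos: [0.5656, 0.0347, 0.283]
tcp_rot: [0.193, 0.981, -0.001, -0.001]
contact_force: [0.8, -0.3, -0.1]
finger_gap: -0.001
grip_force: 0.0
```

play_rows:
  commands:
    - [255,-9.5,-14.5,0,0,0,-6.8]
    - [255,-8,-15.5,0,0,0,-6.8]
    - [255,-6,-16.5,0,0,0,-6.8]
    - [255,-4,-17,0,0,0,-6.8]
    - [255,-2,-17.5,0,0,0,-6.8]

```text
time_s: 7.78
tcp_pos: [0.5824, -0.051, 0.283]
tcp_rot: [-0.102, 0.995, -0.0, -0.001]
contact_force: [0.6, -0.1, -0.3]
finger_gap: 0.002
grip_force: 0.0
```

play_rows:
  commands:
    - [255,0,0,0,0,0,0]
    - [255,0,0,0,0,0,0]

```text
time_s: 7.95
tcp_pos: [0.5825, -0.0511, 0.2828]
tcp_rot: [-0.097, 0.995, 0.0, -0.001]
contact_force: [-0.3, 1.0, 0.7]
finger_gap: -0.002
grip_force: 0.0
```

```bash
python3 -c "
from h import *
import pickle
rows([.583,-.0495,.208],190.8,step=38)
s=wsnap('pics/w2.png'); pickle.dump(s,open('w2.pkl','wb'))
print(project(s,[[.5285,-.0055,.193],[.5385,-.058,.244]]))"
```

```text
note wrap
pos [ 0.5825 -0.0511  0.2828] yaw -168.9 tilt [-2.8e-03  2.0e-04 -1.0e+00] j [ 0.65  0.39 -0.85  1.36  0.29  1.52  1.59] t 7.95 F [-0.3  1.   0.7] n 2
[255, -0.4, 0.8, 37.4, 0.0, 0.0, 0.2], [255, -0.4, 0.8, 37.4, 0.0, 0.0, 0.2], 
[[366.83784917 146.19888959]
 [283.95609308 156.72147536]]
```

View pics/w2.png

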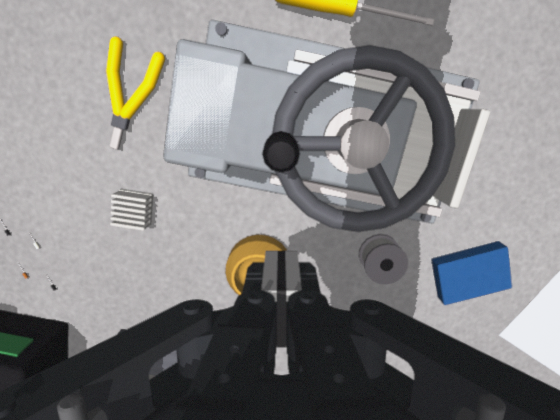

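The handle top is at (281,152) and the hub at (364,146). The tray plate is home, flush beside the base end.

```bash
python3 -c "
from h import *
import pickle
s=pickle.load(open('w2.pkl','rb'))
c=onz(s,(364,146),.193);h=onz(s,(281,152),.244); print(c,h,h-c,np.hypot(*(h-c)))
"
```

```text
[ 0.52873602 -0.00731976] [ 0.53646937 -0.05990886] [ 0.00773335 -0.0525891 ] 0.0531546631220225
```

play_rows:
  commands:
    - [255,0,0,25,0,0,0]
    - [255,0,0,25,0,0,0]
    - [255,0,0,25,0,0,0]
    - [255,0,0,0,0,0,0]

```text
time_s: 8.33
tcp_pos: [0.5801, -0.0484, 0.2043]
tcp_rot: [-0.099, 0.995, 0.001, -0.004]
contact_force: [-1.0, -0.3, -0.3]
finger_gap: -0.003
grip_force: 0.0
```

play_rows:
  commands:
    - [255,5,0,0,0,0,0]
    - [255,5,0,0,0,0,0]
    - [255,5,0,0,0,0,0]
    - [255,4,0,0,0,0,0]

```text
time_s: 8.67
tcp_pos: [0.5646, -0.053, 0.2111]
tcp_rot: [-0.099, 0.995, -0.0, 0.001]
contact_force: [0.9, 0.7, -0.3]
finger_gap: 0.002
grip_force: 0.0
```

```bash
cat >> h.py <<'E'
C=np.array([.5286,-.0062]); Y0=189.4
def prog(face=1,hd=21):
    "handle progress (deg) the TCP pose implies when touching, and TCP error to the ideal at this yaw in tool x,y (mm)"
    o=arm.get_obs(); p=np.array(o["tcp_pos"])[:2]; Rm=R.from_quat(o["tcp_rot"]).as_matrix(); x=Rm[:2,0]; y=Rm[:2,1]
    yaw=np.degrees(np.arctan2(x[1],x[0])); v=(C-p)*1000
    cx,cy=v@x*face,v@y*face   # ideal 21,55
    hx=hd; a=np.degrees(np.arctan2(hx-cx, np.sqrt(max(55**2-(hx-cx)**2,0))))
    print("yaw",round(yaw,1),"phi_tool",round((Y0-yaw+(180 if face<0 else 0))%360,1),"phi_handle",round((Y0-yaw+(180 if face<0 else 0)+a)%360,1),"c_tool",round(cx,1),round(cy,1),
      "z",round(o["tcp_pos"][2],4),"j7",round(o["joints"][6],2),"F",np.round(o["contact_force"],1),"t",round(o["time_s"],2))
E
python3 -c "
from h import *
prog()"
```

```text
yaw -168.6 phi_tool 358.0 phi_handle 352.7 c_tool 26.1 53.0 z 0.2111 j7 1.59 F [ 0.9  0.7 -0.3] t 8.67
```

play_rows:
  commands:
    - [255,3,0,0,0,0,2]
    - [255,3,-1,0,0,0,2]
    - [255,3.9,-1.3,0,0,0,4]
    - [255,3.9,-1.3,0,0,0,4]

```text
time_s: 9.0
tcp_pos: [0.5519, -0.0588, 0.2107]
tcp_rot: [0.007, 1.0, -0.0, 0.002]
contact_force: [3.1, 0.3, -1.1]
finger_gap: 0.001
grip_force: 1.7
```

```bash
python3 -c "
from h import *
prog()"
```

```text
yaw 179.2 phi_tool 10.2 phi_handle 7.0 c_tool 24.1 52.3 z 0.2107 j7 1.41 F [ 3.1  0.3 -1.1] t 9.0
```

play_rows:
  commands:
    - [255,4.9,-1.6,0,0,0,5]
    - [255,4.9,-1.6,0,0,0,5]
    - [255,4.9,-1.6,0,0,0,5]
    - [255,4.9,-1.6,0,0,0,5]
    - [255,4.9,-1.6,0,0,0,5]

```text
time_s: 9.42
tcp_pos: [0.5264, -0.0634, 0.2107]
tcp_rot: [0.225, 0.974, -0.001, 0.002]
contact_force: [4.1, -3.7, -0.5]
finger_gap: -0.001
grip_force: 2.0
```

```bash
python3 -c "
from h import *
prog()"
```

```text
yaw 154.0 phi_tool 35.4 phi_handle 33.2 c_tool 23.1 52.4 z 0.2107 j7 1.03 F [ 4.1 -3.7 -0.5] t 9.42
```

play_rows:
  commands:
    - [255,4.9,-1.7,0,0,0,5]
    - [255,4.9,-1.7,0,0,0,5]
    - [255,4.9,-1.7,0,0,0,5]
    - [255,4.9,-1.7,0,0,0,5]
    - [255,4.9,-1.7,0,0,0,5]

```text
time_s: 9.83
tcp_pos: [0.5014, -0.0563, 0.2106]
tcp_rot: [0.43, 0.903, -0.001, 0.002]
contact_force: [0.3, -5.0, 1.1]
finger_gap: 0.004
grip_force: 2.0
```

play_rows:
  commands:
    - [255,4.9,-1.7,0,0,0,5]
    - [255,4.9,-1.7,0,0,0,5]
    - [255,4.9,-1.7,0,0,0,5]
    - [255,4.9,-1.7,0,0,0,5]
    - [255,4.9,-1.7,0,0,0,5]

```text
time_s: 10.25
tcp_pos: [0.4819, -0.0389, 0.2106]
tcp_rot: [0.615, 0.788, -0.0, 0.001]
contact_force: [0.2, -3.1, 0.1]
finger_gap: 0.006
grip_force: 1.8
```

```bash
python3 -c "
from h import *
prog()"
```

```text
yaw 104.0 phi_tool 85.4 phi_handle 86.0 c_tool 20.4 53.2 z 0.2106 j7 0.18 F [ 0.2 -3.1  0.1] t 10.25
```

play_rows:
  commands:
    - [255,4.8,-1.6,0,0,0,5]
    - [255,4.8,-1.6,0,0,0,5]
    - [255,4.8,-1.6,0,0,0,5]
    - [255,4.8,-1.6,0,0,0,5]
    - [255,4.8,-1.6,0,0,0,5]

```text
time_s: 10.67
tcp_pos: [0.4723, -0.0154, 0.2105]
tcp_rot: [0.771, 0.636, 0.0, 0.001]
contact_force: [-1.1, -3.1, 1.0]
finger_gap: 0.001
grip_force: 1.6
```

play_rows:
  commands:
    - [255,4.8,-1.6,0,0,0,5]
    - [255,4.8,-1.6,0,0,0,5]
    - [255,4.8,-1.6,0,0,0,5]
    - [255,4.8,-1.6,0,0,0,5]
    - [255,4.8,-1.6,0,0,0,5]

```text
time_s: 11.08
tcp_pos: [0.4734, 0.0097, 0.2105]
tcp_rot: [0.891, 0.454, 0.001, 0.001]
contact_force: [-0.2, -3.7, 0.2]
finger_gap: 0.002
grip_force: 1.5
```

```bash
python3 -c "
from h import *
prog()"
```

```text
yaw 54.0 phi_tool 135.4 phi_handle 136.9 c_tool 19.5 54.0 z 0.2105 j7 -0.77 F [-0.2 -3.7  0.2] t 11.08
```

play_rows:
  commands:
    - [255,4.7,-1.7,0,0,0,5]
    - [255,4.7,-1.7,0,0,0,5]
    - [255,4.7,-1.7,0,0,0,5]
    - [255,4.7,-1.7,0,0,0,5]
    - [255,4.7,-1.7,0,0,0,5]

```text
time_s: 11.5
tcp_pos: [0.4839, 0.032, 0.2103]
tcp_rot: [0.968, 0.251, 0.0, 0.001]
contact_force: [-1.2, -3.7, 0.6]
finger_gap: 0.002
grip_force: 1.5
```

play_rows:
  commands:
    - [255,4.7,-1.7,0,0,0,5]
    - [255,4.7,-1.7,0,0,0,5]
    - [255,4.7,-1.7,0,0,0,5]
    - [255,4.7,-1.7,0,0,0,5]
    - [255,4.7,-1.7,0,0,0,5]

```text
time_s: 11.92
tcp_pos: [0.5028, 0.048, 0.2102]
tcp_rot: [0.999, 0.036, 0.0, 0.001]
contact_force: [-2.6, -3.0, 0.3]
finger_gap: 0.001
grip_force: 1.5
```

```bash
python3 -c "
from h import *
prog()"
```

```text
yaw 4.1 phi_tool 185.3 phi_handle 184.4 c_tool 21.9 55.9 z 0.2102 j7 -1.75 F [-2.6 -3.   0.3] t 11.92
```

play_rows:
  commands:
    - [255,4.9,-1.6,0,0,0,5]
    - [255,4.9,-1.6,0,0,0,5]
    - [255,4.9,-1.6,0,0,0,5]
    - [255,4.9,-1.6,0,0,0,5]
    - [255,4.9,-1.6,0,0,0,5]

```text
time_s: 12.33
tcp_pos: [0.5276, 0.054, 0.2102]
tcp_rot: [0.983, -0.181, 0.0, 0.0]
contact_force: [-4.3, -0.8, 2.1]
finger_gap: 0.005
grip_force: 1.5
```

play_rows:
  commands:
    - [255,4.9,-1.6,0,0,0,5]
    - [255,4.9,-1.6,0,0,0,5]
    - [255,4,-1.3,0,0,0,4]
    - [255,2,-0.6,0,0,0,2]
    - [255,0,0,0,0,0,0]

```text
time_s: 12.75
tcp_pos: [0.5444, 0.0519, 0.2102]
tcp_rot: [0.949, -0.315, 0.0, -0.0]
contact_force: [-1.1, 0.3, 0.3]
finger_gap: 0.002
grip_force: 0.3
```

```bash
python3 -c "
from h import *
prog()"
```

```text
yaw -36.7 phi_tool 226.1 phi_handle 225.0 c_tool 22.0 56.1 z 0.2102 j7 -2.47 F [-1.1  0.3  0.3] t 12.75
```

play_rows:
  commands:
    - [255,-8,0,0,0,0,0]
    - [255,-15,0,-3,0,0,0]
    - [255,0,0,-3,0,0,-4]
    - [255,0,0,0,0,0,-7]
    - [255,0,0,0,0,0,-7]

```text
time_s: 13.17
tcp_pos: [0.5256, 0.0662, 0.2164]
tcp_rot: [0.987, -0.158, 0.001, -0.0]
contact_force: [-0.5, -0.7, -0.4]
finger_gap: -0.001
grip_force: 0.0
```

play_rows:
  commands:
    - [255,0,0,0,0,0,-7]
    - [255,0,0,0,0,0,-7]
    - [255,0,0,0,0,0,-7]
    - [255,0,0,0,0,0,-7]
    - [255,0,0,0,0,0,-7]

```text
time_s: 13.58
tcp_pos: [0.5256, 0.0659, 0.216]
tcp_rot: [0.989, 0.146, 0.001, 0.0]
contact_force: [0.2, -0.0, 0.1]
finger_gap: -0.004
grip_force: 0.0
```

play_rows:
  commands:
    - [255,0,0,0,0,0,-7]
    - [255,0,0,0,0,0,-7]
    - [255,0,0,0,0,0,-7]
    - [255,0,0,0,0,0,-7]
    - [255,0,0,0,0,0,-7]

```text
time_s: 14.0
tcp_pos: [0.5256, 0.0659, 0.216]
tcp_rot: [0.899, 0.437, 0.001, 0.0]
contact_force: [-0.1, -0.1, 0.7]
finger_gap: -0.002
grip_force: 0.0
```

play_rows:
  commands:
    - [255,0,0,0,0,0,-7]
    - [255,0,0,0,0,0,-7]
    - [255,0,0,0,0,0,-7]
    - [255,0,0,0,0,0,-7]
    - [255,0,0,0,0,0,-7]

```text
time_s: 14.42
tcp_pos: [0.5256, 0.0659, 0.216]
tcp_rot: [0.726, 0.687, 0.0, 0.001]
contact_force: [0.0, 0.3, 0.2]
finger_gap: 0.001
grip_force: 0.0
```

play_rows:
  commands:
    - [255,0,0,0,0,0,-7]
    - [255,0,0,0,0,0,-7]
    - [255,0,0,0,0,0,-7]
    - [255,0,0,0,0,0,-7]
    - [255,0,0,0,0,0,-7]

```text
time_s: 14.83
tcp_pos: [0.5256, 0.0658, 0.216]
tcp_rot: [0.486, 0.874, 0.0, 0.001]
contact_force: [-0.0, -0.5, -0.4]
finger_gap: -0.002
grip_force: 0.0
```

play_rows:
  commands:
    - [255,0,0,0,0,0,-7]
    - [255,0,0,0,0,0,-7]
    - [255,0,0,0,0,0,-7]
    - [255,0,0,0,0,0,0]

```text
time_s: 15.17
tcp_pos: [0.5256, 0.0657, 0.2158]
tcp_rot: [0.319, 0.948, -0.0, 0.001]
contact_force: [-0.1, -0.7, 0.3]
finger_gap: 0.002
grip_force: 0.0
```

```bash
python3 -c "
from h import *
prog(-1)"
```

```text
yaw 142.8 phi_tool 226.6 phi_handle 199.8 c_tool 45.8 55.5 z 0.2158 j7 0.52 F [-0.1 -0.7  0.3] t 15.17
```

play_rows:
  commands:
    - [255,-7,0,3,0,0,0]
    - [255,-6,0,2,0,0,0]
    - [255,-4,0,0,0,0,0]
    - [255,-4,0,0,0,0,0]

```text
time_s: 15.5
tcp_pos: [0.543, 0.052, 0.21]
tcp_rot: [0.323, 0.946, -0.0, -0.0]
contact_force: [-0.0, 0.2, 0.3]
finger_gap: 0.001
grip_force: 0.0
```

play_rows:
  commands:
    - [255,-3.9,1.3,0,0,0,4]
    - [255,-3.9,1.3,0,0,0,4]
    - [255,-4.9,1.6,0,0,0,5]
    - [255,-4.9,1.6,0,0,0,5]
    - [255,-4.9,1.6,0,0,0,5]

```text
time_s: 15.92
tcp_pos: [0.5633, 0.0426, 0.2101]
tcp_rot: [0.506, 0.862, 0.001, -0.001]
contact_force: [-1.1, 4.2, -0.3]
finger_gap: 0.004
grip_force: 1.9
```

```bash
python3 -c "
from h import *
prog(-1)"
```

```text
yaw 119.2 phi_tool 250.2 phi_handle 245.3 c_tool 25.7 54.1 z 0.2101 j7 0.15 F [-1.1  4.2 -0.3] t 15.92
```

play_rows:
  commands:
    - [255,-4.9,1.7,0,0,0,5]
    - [255,-4.9,1.7,0,0,0,5]
    - [255,-4.9,1.7,0,0,0,5]
    - [255,-4.9,1.7,0,0,0,5]
    - [255,-4.9,1.7,0,0,0,5]

```text
time_s: 16.33
tcp_pos: [0.5801, 0.023, 0.2104]
tcp_rot: [0.681, 0.733, 0.001, -0.0]
contact_force: [3.1, 4.3, -1.5]
finger_gap: 0.0
grip_force: 2.2
```

play_rows:
  commands:
    - [255,-4.9,1.7,0,0,0,5]
    - [255,-4.9,1.7,0,0,0,5]
    - [255,-4.9,1.7,0,0,0,5]
    - [255,-4.9,1.7,0,0,0,5]
    - [255,-4.9,1.7,0,0,0,5]

```text
time_s: 16.75
tcp_pos: [0.5867, -0.0027, 0.2106]
tcp_rot: [0.823, 0.568, 0.002, -0.0]
contact_force: [4.9, 2.8, -1.8]
finger_gap: 0.0
grip_force: 2.1
```

```bash
python3 -c "
from h import *
prog(-1)"
```

```text
yaw 69.2 phi_tool 300.2 phi_handle 297.2 c_tool 23.9 53.1 z 0.2106 j7 -0.6 F [ 4.9  2.8 -1.8] t 16.75
```

play_rows:
  commands:
    - [255,-4.9,1.7,0,0,0,5]
    - [255,-4.9,1.7,0,0,0,5]
    - [255,-4.9,1.7,0,0,0,5]
    - [255,-4.9,1.7,0,0,0,5]
    - [255,-3,1,0,0,0,3]

```text
time_s: 17.17
tcp_pos: [0.5821, -0.0273, 0.2106]
tcp_rot: [0.92, 0.391, 0.001, 0.0]
contact_force: [4.8, 0.9, -0.3]
finger_gap: 0.0
grip_force: 1.8
```

```bash
python3 -c "
from h import *
prog(-1)"
```

```text
yaw 46.0 phi_tool 323.4 phi_handle 322.4 c_tool 21.9 53.2 z 0.2106 j7 -0.93 F [ 4.8  0.9 -0.3] t 17.17
```

play_rows:
  commands:
    - [255,-4.8,1.7,0,0,0,5]
    - [255,-4.8,1.7,0,0,0,5]
    - [255,-4.8,1.7,0,0,0,5]
    - [255,-4.8,1.7,0,0,0,5]
    - [255,-2.9,1,0,0,0,3]

```text
time_s: 17.58
tcp_pos: [0.569, -0.0468, 0.2106]
tcp_rot: [0.98, 0.2, 0.001, -0.0]
contact_force: [3.4, 0.3, -0.3]
finger_gap: -0.0
grip_force: 1.6
```

play_rows:
  commands:
    - [255,-2,0.7,0,0,0,2]
    - [255,-2,0.7,0,0,0,2]
    - [255,0,0,0,0,0,0]

```text
time_s: 17.83
tcp_pos: [0.5656, -0.0497, 0.2106]
tcp_rot: [0.986, 0.167, 0.001, 0.0]
contact_force: [2.0, -0.9, 1.3]
finger_gap: 0.002
grip_force: 0.9
```

```bash
python3 -c "
from h import *
import pickle
prog(-1)
s=snap('top','pics/top2.png'); s2=wsnap('pics/w3.png'); pickle.dump((s,s2),open('s2.pkl','wb'))
a=cv2.imread('pics/top2.png')[180:290,225:365]; b=cv2.imread('pics/top.png')[180:290,225:365]
cv2.imwrite('pics/cmp.png',cv2.resize(np.vstack([b,a]),None,fx=2.7,fy=2.7,interpolation=3) if 0 else np.hstack([cv2.resize(x,(400,314),interpolation=3) for x in (b,a)]))
"
```

```text
yaw 19.2 phi_tool 350.2 phi_handle 350.6 c_tool 20.6 53.2 z 0.2106 j7 -1.33 F [ 2.  -0.9  1.3] t 17.83
```

View pics/cmp.png

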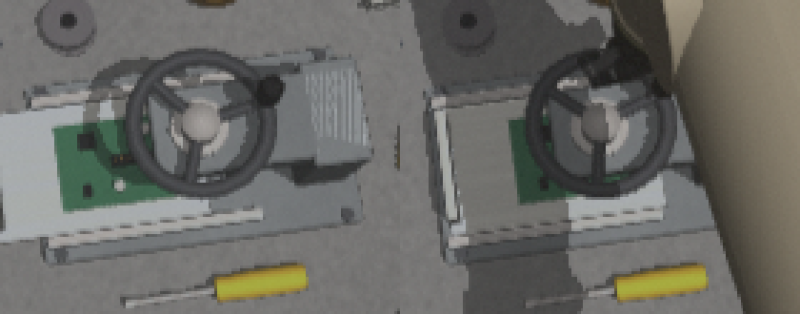

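The tray is home. The lower spoke is at (598,183), against (193,183) at the start in the left half, so the wheel is still a few degrees short.

play_rows:
  commands:
    - [255,-2,0.7,0,0,0,2]
    - [255,-2,0.7,0,0,0,2]
    - [255,-2,0.7,0,0,0,2]
    - [255,-1,0.3,0,0,0,1]
    - [255,0,0,0,0,0,0]

```text
time_s: 18.35
tcp_pos: [0.5593, -0.0539, 0.2105]
tcp_rot: [0.994, 0.108, 0.0, 0.0]
contact_force: [2.7, -0.5, 1.1]
finger_gap: 0.003
grip_force: 1.2
```

```bash
python3 -c "
from h import *
prog(-1)"
```

```text
yaw 12.4 phi_tool 357.0 phi_handle 358.3 c_tool 19.8 53.1 z 0.2105 j7 -1.43 F [ 2.7 -0.5  1.1] t 18.35
```

play_rows:
  commands:
    - [255,5,0,0,0,0,0]
    - [255,15,0,0,0,0,0]
    - [255,0,0,-25,0,0,0]
    - [255,0,0,-30,0,0,0]
    - [255,0,0,-30,0,0,0]

```text
time_s: 18.77
tcp_pos: [0.5779, -0.0489, 0.2951]
tcp_rot: [0.994, 0.109, -0.002, -0.001]
contact_force: [2.1, 0.0, 0.2]
finger_gap: 0.003
grip_force: 0.0
```

play_rows:
  commands:
    - [255,0,-38,0,0,0,0]
    - [255,0,-38,0,0,0,0]
    - [255,0,-38,0,0,0,0]
    - [255,0,-38,0,0,0,0]
    - [255,0,-38,0,0,0,0]

```text
time_s: 19.18
tcp_pos: [0.5368, 0.138, 0.2951]
tcp_rot: [0.994, 0.109, -0.001, 0.0]
contact_force: [0.5, -0.0, 0.8]
finger_gap: 0.0
grip_force: 0.0
```

play_rows:
  commands:
    - [255,0,-38,0,0,0,0]
    - [255,0,-20,0,0,0,0]
    - [255,0,0,0,0,0,0]

```text
time_s: 19.43
tcp_pos: [0.5223, 0.1997, 0.2953]
tcp_rot: [0.994, 0.113, -0.001, -0.001]
contact_force: [-1.0, 0.2, -0.6]
finger_gap: 0.002
grip_force: 0.0
```

```bash
python3 -c "
from h import *
s=snap('top','pics/top3.png'); s=snap('scene','pics/scene3.png')
T=[cv2.resize(cv2.imread(f'pics/top{k}.png')[180:260,255:355],(400,320),interpolation=3) for k in ('',3)]
S=[cv2.resize(cv2.imread(f'pics/scene{k}.png')[150:215,210:290],(400,325),interpolation=3)[:280] for k in ('',3)]
cv2.imwrite('pics/cmp2.png',np.vstack([np.hstack(T),np.hstack(S)]))
"
```

```text
(no output)
```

View pics/cmp2.png

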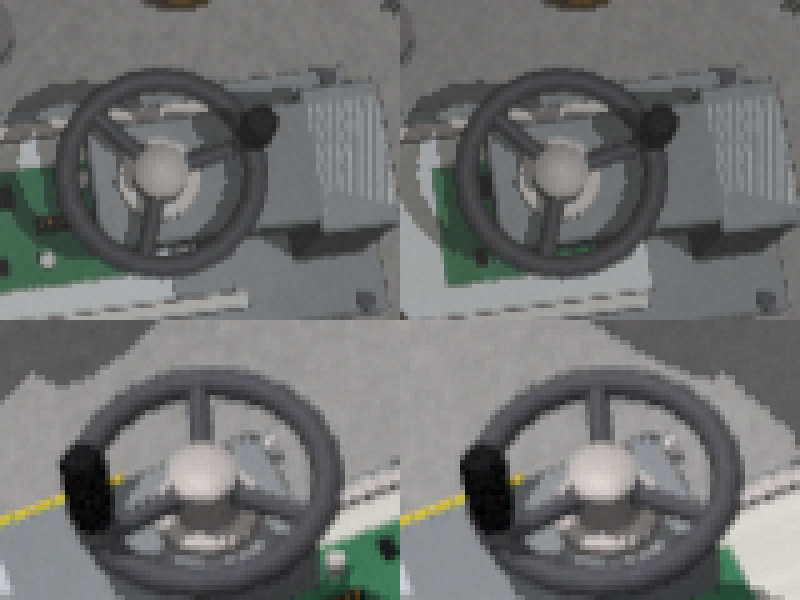

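In both views the handle sits at the same pixels before and after: (259,127) and (659,127) from the top, (87,488) and (487,488) from the scene camera. The tray is home and the arm is clear.

```bash
python3 -c "
from cell import arm
print(arm.hand_in())"
```

```text
the job is handed in; nothing more can be done
None
```

I pushed the tray home, then turned the wheel one full clockwise turn. The handle is back at its starting position to within what the cameras show, the arm is clear, and the job is handed in; no verdict came back.

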